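# Take the burr cover off a coffee grinder for washing

## Robot

A 6-joint arm with a two-finger parallel gripper is mounted at the origin on the work surface. World frame = base frame: x ahead of the robot, y to its left, z up, the work surface at z = 0. Lengths are in m, angles in rad, forces in N, time in s.
With the tool pointing down it reaches from about 0.3 to 0.95 m from the base axis. Payload 3.1 kg.
Tool frame: the origin (TCP) lies midway between the tips of the shut fingers; the grasp point (between the pads) lies 19 mm behind it; z points along the fingers, x is the direction in which the jaws open and shut, and the axes are right-handed (so a half turn about z gives the same grasp; the last joint's range is limited). The gripper opens to 85 mm and grips with 20 to 120 N. Pads are 22 mm wide; open, the fingers measure 114 mm over their backs; the gripper's body (76 mm by 85 mm) begins 54 mm behind the grasp point. The pads swing forward as they close: fully open they stand 13 mm farther back than shut.
Start: joints at [-1.325, 0.308, 1.634, -0, 1.2, -0.07], TCP at [0.194, -0.594, 0.196] pointing down, gripper open.
Joint ranges: [-3.06, 3.06], [-0.79, 1.96], [0.05, 2.63], [-1.19, 4.34], [0.05, 2.64], [-2.94, 2.94]. Speed limits (rad/s): [2.79, 2.79, 3.14, 3.14, 3.14, 3.14].

## Interface

Orientations are given as a rotation vector (axis times angle).
In Python, from plant import arm, grab_frame, calibration, sign_off gives the robot as it stands. The module is installed in compiled form; this text tells all that it offers.
- The arm moves only by the tool send_rows, never from a script. Its argument "rows" is a list of rows, each a list of 5 numbers: the opening, from -1 (shut) to 1 (fully open), then the shift along the tool's x, y, z in mm, then the turn about the tool's z in degrees. In form: [[grip, tx, ty, tz, yaw], ...]. A call has 1 to 20 rows; each row is the pose to reach, as a shift and turn from the pose commanded when the call began, along the tool's axes at that moment; what a row does not reach only later rows make up. A row lasts 1/8 s, in which the tool goes at most 62.5 mm and 10.7 degrees, less where a joint would pass 70% of its speed; a pose out of reach is approached as far as the arm can. A call with a gripper value outside its range is refused whole. The fingers move at their own pace and stop on an object; the grip force is fixed at half the most. Time passes only in rows, so rows that repeat a pose let the fingers close. It gives the time, the measured TCP pose, the force and the opening at its end, in the units of the state.
- arm.sense(): the state, without advancing time (a new reading comes with each control period).
- grab_frame(name): name is "scene" or "top" or "wrist"; returns (picture, depth): 420x560x3 uint8, blue, green, red; 420x560 float32, m along the optical axis (not along the pixel's ray), 0 where there is no reading.
- calibration(name): a dict with "intrinsics" (3x3 intrinsics, pixels), "R" (3x3) and "t" (3): a world point X has camera coordinates R X + t. Camera axes: x right, y down, z forward; pixel columns grow to the right and rows downward; lengths in m; the calibration is good to about 2 mm. A picture is of the moment at which its call begins: read the wrist's pose just before it. calibration takes no time and is no camera call; for the wrist camera it gives the pose at the moment of the call.
- sign_off(): hands the job in, once; it reports no verdict.
The state is a dict: "clock": time; "joints": joint angles; "qd": joint speeds; "joint_torque": joint torques, N m; "eef_pos": TCP position; "tcp_rot": TCP orientation; "contact_force": force on the tool from outside, world axes, zero at the start; "moment": the same for the moment, N m; "opening": opening from 0.0 (shut) to 1.0 (fully open).
Only numpy, scipy, OpenCV 4.12 (cv2) and the standard library are available. Lean on these libraries where they do the work, as an engineer would, in place of code of your own. Each camera call takes 0.05 s, during which the arm holds its last target.

## Task

The grinder is due for cleaning: first switch it off by swinging the black lever of the switch block over to its other side, away from the robot. Then loosen the black knob on the grinder's deck by about half a turn - it has a left-hand thread, so it loosens clockwise seen from above - and draw the slotted steel cover out from under it, towards the grinder's front. Lay the cover down gently, flat in the shallow tray, holding it with a light grip only, leave the knob loose and the switch off, and do not disturb the other things on the counter.

Things in the scene. Friction and masses are not known exactly. Their poses are not given: they have to be found in the camera images.
- grinder: Coffee grinder without its hopper, fixed to the counter: 250 mm deep (x) by 170 mm wide (y), flat steel top deck 190 mm above the counter. Origin: centre of its underside on the counter; +x points from its front (chute side, towards the robot) to its back, z up. The knob's stud (10 mm thick) stands on the deck at x = +20 mm, y = 0.
- knob_grip (a point): Grip point on the knob's vertical axis, 33 mm above the deck when tight. The black knob: a round flange (45 mm across, 5 mm thick, underside 4 mm above the deck when tight) with an upright bar 42 mm long, 14 mm thick, 34 mm tall. The bar's top is 10 mm above this point, the flange's top 24 mm below. x runs along the bar, y across it, z up; the bar lies along the grinder's x at joint value 0.
- knob (a joint): Turn of the knob, rad: 0 = tight (stop), grows clockwise seen from above, 3.4 = stop at the loose end. Left-hand thread: clockwise raises the knob by 2.55 mm per rad; 2.7 rad or more gives the cover room to slide out. Starts between 0 and 0.3, resists with about 0.12 N m, stays where left.
- cover: Loose steel plate flat on the deck, 140 x 70 mm, 4 mm thick, about 250 g. Origin: on its underside; plate from x = -85 to +55 mm, y = -35 to +35 mm, z up; axes agree with the grinder's at the start. A 14 mm slot, open at the +x end, straddles the stud (at cover x = +25 mm). Lips 4 mm high on the prong ends hook behind the tight flange; when loose it slides out along -x, free after 60 mm.
- cover_grip (a point): Grip point of the cover's upright rib: at cover x = -62 mm, y = 0, 27 mm above the cover's underside; axes as the cover's. The rib is 36 mm long (x), 12 mm thick (y), its top 38 mm above the underside. The cover bends if the fingers press it with more than 140 N in all (both fingers added); 20 to 40 N a finger is ample.
- tray: Empty shallow dark steel tray, fixed, outside 210 mm (x) by 160 mm (y) by 30 mm high, walls and floor 5 mm thick. Origin: centre of its underside on the counter, z up. It stands on the other side of the grinder from the switch block.
- switch_base: Switch block fixed to the counter, 70 mm (x) by 50 mm (y) by 25 mm high. Origin: centre of its underside, z up; the lever swings in its x-z plane about an axle 22 mm above the counter over the origin.
- switch_tip (a point): Centre of the black ball (26 mm across) at the end of the switch lever, 80 mm from the axle; the rod is 10 mm thick. Switched on, it leans to the block's -x side (towards the robot).
- switch (a joint): Lever angle in rad: 0 = on, leaning 0.5 rad to the block's -x side; 1.0 = off, leaning 0.5 rad to its +x side (stop). Starts between 0 and 0.15; it takes about 1 N at the ball and stays where left.
- hopper: bystander, not to be moved: the grinder's clear hopper, 130 mm wide, 150 mm high; origin under its centre
- teapot: bystander, not to be moved: steel teapot, 120 mm wide, 110 mm high; origin under its centre
- cup: bystander, not to be moved: paper cup, 76 mm wide, 85 mm high; origin under its centre
- tamper: bystander, not to be moved: steel tamper, 58 mm wide, 80 mm high; origin under its centre
- spoon: bystander, not to be moved: spoon lying along its x; origin under its middle
- cardstand: bystander, not to be moved: clear tent-shaped card stand, 90 mm wide, 95 mm high; origin under its centre
Things that resemble listed ones, but are neither listed nor needed, are in the scene too. What is shaped like the switch_base but blue is not meant.

How it is judged:
On the way, in this order (a step that is already met when the one before it is completed fails the run):
1. the switch is off (lever past 0.85 rad) (value of joint switch above 0.85 rad), for 0.2 s.
2. the knob is loosened clockwise past 2.6 rad with the cover still under it (value of joint knob above 2.6 rad and x of cover in the frame of grinder above -0.03 m), for 0.2 s.
3. the cover is drawn out: over 40 mm towards the front of the grinder (x of cover in the frame of grinder below -0.045 m), for 0.1 s.
At the end, for the whole second after the job is handed in: The lever is off (past 0.85 of 1.0 rad), the knob still loose (past 2.4 rad), and the cover lies still, upright rib up and flat (within 0.08 rad, underside within 5 mm of the tray's floor) inside the tray (value of joint switch above 0.85 rad and value of joint knob above 2.4 rad and horizontal distance between cover and tray below 0.07 m and z of cover in the frame of tray between 0.002 and 0.01 m and angle between cover's own z axis and vertical below 0.08 rad and linear speed of cover below 0.02 m/s); the robot touches nothing.
It fails at once if the cover is pressed by the fingers with more than 140 N in all (contact force between the fingers and cover above 140 N).
It fails at once if the cover is dropped: it falls, touched by no finger, faster than 0.6 m/s (from over some 20 mm) (linear speed of cover above 0.6 m/s and contact force between the fingers and cover below 0.05 N).
It fails at once if the cover is pressed or slammed into the tray with more than 60 N (contact force between cover and tray above 60 N).
It fails at once if another thing on the counter is moved by more than 30 mm (distance of any of hopper, teapot, cup, tamper, spoon, cardstand from where it was at the start of the episode above 0.03 m).
It also fails if it takes over 72 s, if anything falls off the work surface, if the arm or the gripper's body presses on something with over 40 N, if the wrist force passes 120 N, or if a joint passes its speed limit or range.

## Working session

There is one attempt and no reset: what is moved stays moved. The work goes in short steps, Python scripts to look and compute and a tool call to move; the robot and the scene stay as the last step left them, time stands still between calls to the robot, and variables do not carry over. Pictures are saved under pics/ and viewed, and the job is handed in when it is done.

Besides the shell and the picture viewer there is one more tool, called after "Call:" as name(argument=value, ...), one argument or row to a line, values as JSON. send_rows: Moves the arm, as the interface text tells. Its arguments: {"type":"object","properties":{"rows":{"type":"array","items":{"type":"array","items":{"type":"number"}}}},"required":["rows"]}

```bash
mkdir -p pics
cat > h.py <<'E'
import numpy as np, cv2
from plant import arm, grab_frame, calibration, sign_off
def snap(n,f):
    c=calibration(n); im,d=grab_frame(n); cv2.imwrite(f'pics/{f}.png',im)
    np.savez(f'pics/{f}.npz',im=im,d=d,K=c['intrinsics'],R=c['R'],t=c['t']); return im,d
def load(f): return np.load(f'pics/{f}.npz')
def w(f,u,v,z=None):
    D=load(f);K,R,t=D['K'],D['R'],np.array(D['t']).ravel()
    r=np.linalg.solve(K,[u,v,1.0])
    if z is None:
        return R.T@(r*D['d'][int(round(v)),int(round(u))]-t)
    o=-R.T@t; r=R.T@r; return o+r*(z-o[2])/r[2]
def px(f,X):
    D=load(f);p=D['K']@(D['R']@np.array(X)+np.array(D['t']).ravel()); return p[:2]/p[2]
def cloud(f):
    D=load(f);K,R,t=D['K'],D['R'],np.array(D['t']).ravel();d=D['d']
    v,u=np.mgrid[:d.shape[0],:d.shape[1]]
    P=np.stack([(u-K[0,2])/K[0,0]*d,(v-K[1,2])/K[1,1]*d,d],-1)
    return (P-t)@R
def crop(f,u0,v0,u1,v1,s,o):
    cv2.imwrite(f'pics/{o}.png',cv2.resize(load(f)['im'][v0:v1,u0:u1],None,fx=s,fy=s,interpolation=cv2.INTER_CUBIC))
E
python3 - <<'E'
from h import *
snap('scene','s0');snap('top','t0');snap('wrist','w0');print(arm.sense())
for f in('s0','t0','w0'): D=load(f);print(f,(-D['R'].T@D['t']).round(3),D['K'].round(1).tolist(),D['R'].round(2).tolist())
E
```

```text
{'clock': 0.15, 'joints': array([-1.32466081e+00,  3.08800721e-01,  1.63489362e+00, -2.31996750e-05,
        1.19972158e+00, -6.96855136e-02]), 'qd': array([-0.00022659, -0.00348945, -0.00424492, -0.00140709, -0.00055028,
        0.0002408 ]), 'joint_torque': array([-5.44684717e-04, -4.15802550e+01, -2.77146649e+01, -1.80581078e-04,
        6.07892158e-03, -1.15624331e-05]), 'eef_pos': array([ 0.19392344, -0.59339974,  0.19491388]), 'tcp_rot': array([-2.54220818e+00,  1.84378067e+00,  2.21668554e-03]), 'contact_force': array([ 0.26837633, -0.58991813,  0.36546446]), 'moment': array([-0.01473137, -0.00993937, -0.02543041]), 'opening': 0.9977991464129962}
s0 [ 1.228 -0.706  0.87 ] [[415.4, 0.0, 281.9], [0.0, 415.4, 218.9], [0.0, 0.0, 1.0]] [[0.71, 0.71, -0.02], [0.39, -0.42, -0.82], [-0.58, 0.57, -0.57]]
t0 [0.368 0.009 1.513] [[416.0, 0.0, 280.2], [0.0, 416.0, 205.8], [0.0, 0.0, 1.0]] [[0.01, -1.0, 0.02], [-0.99, -0.01, -0.11], [0.11, -0.02, -0.99]]
w0 [ 0.271 -0.568  0.373] [[328.8, 0.0, 282.6], [0.0, 328.8, 208.9], [0.0, 0.0, 1.0]] [[0.31, -0.95, -0.0], [-0.9, -0.3, 0.32], [-0.3, -0.1, -0.95]]
```

View pics/s0.png

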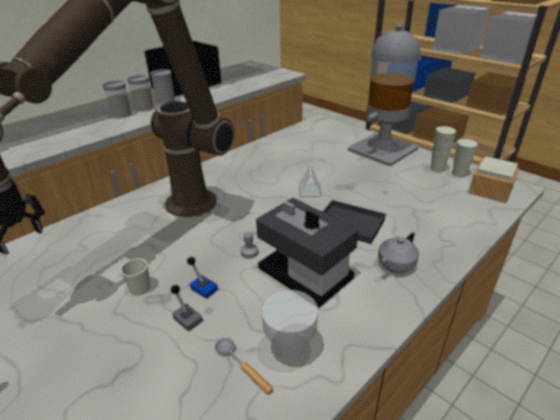

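View pics/t0.png

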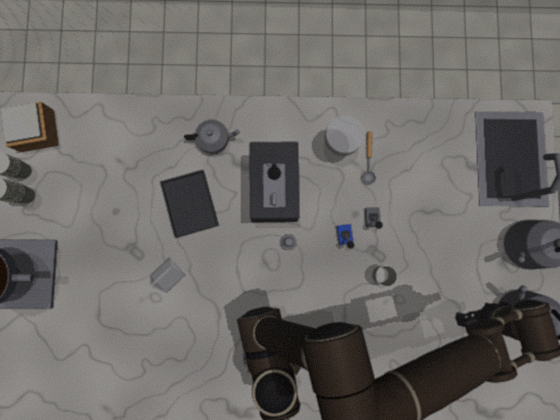

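View pics/w0.png

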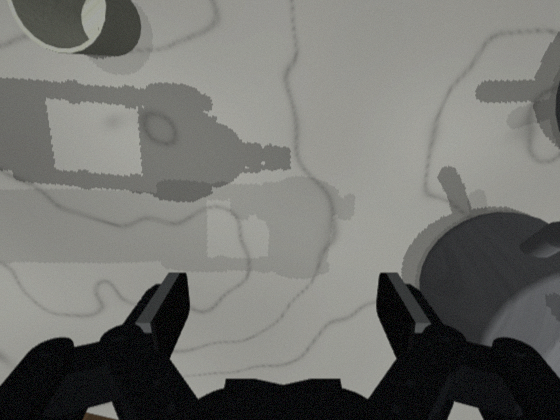

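Candidates: in the top picture the grey switch block is at (372,217), with its ball at about (378,225), and the blue lookalike is at (345,235). In the scene picture grey is at (187,318) and blue at (203,286). I choose the grey one. The dark tray is at (189,203) in the top picture; the framed grey tray-like thing at (513,158) is on the wrong side of the grinder. The knob is at (274,172) and the cover rib at (273,198).

Run:
```python
from h import *
crop('t0',230,130,430,280,4,'c1')
crop('s0',110,180,370,370,3,'c2')
for n,u,v,z in [('sw base',372,217,.025),('ball',378,225,.09),('blue',345,235,.025),('knob',274,171,.23),('rib',273,198,.23),('tray',189,203,.03),('cup',384,275,.08),('tamper',288,242,.08)]: print(n,w('t0',u,v,z).round(3),w('t0',u,v).round(3))
```

```text
sw base [ 0.493 -0.345  0.025] [ 0.492 -0.343  0.035]
ball [ 0.46 -0.35  0.09] [ 0.459 -0.345  0.11 ]
blue [ 0.427 -0.247  0.025] [ 0.427 -0.245  0.037]
knob [0.617 0.009 0.23 ] [0.617 0.009 0.23 ]
rib [0.532 0.012 0.23 ] [0.531 0.012 0.231]
tray [0.536 0.312 0.03 ] [0.538 0.317 0.006]
cup [ 0.29 -0.37  0.08] [ 0.285 -0.39   0.004]
tamper [ 0.399 -0.041  0.08 ] [ 0.399 -0.041  0.083]
```

View pics/c1.png

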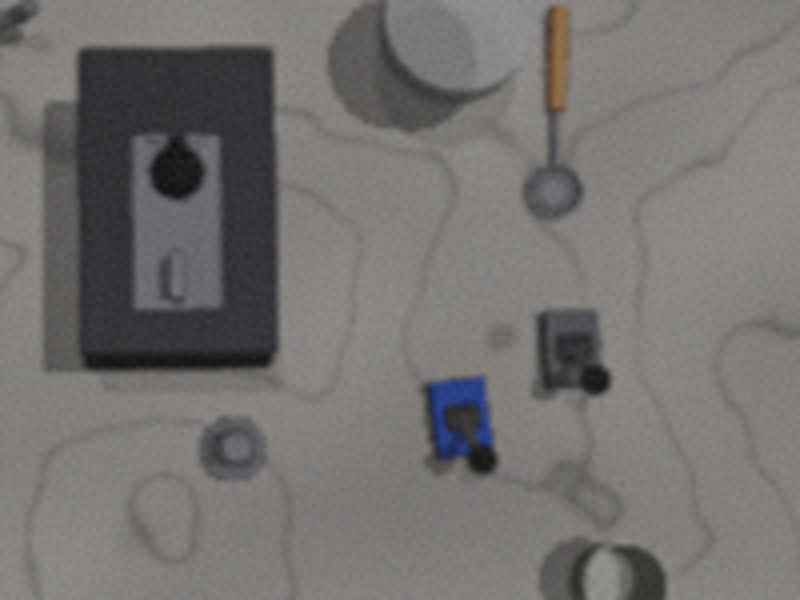

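View pics/c2.png

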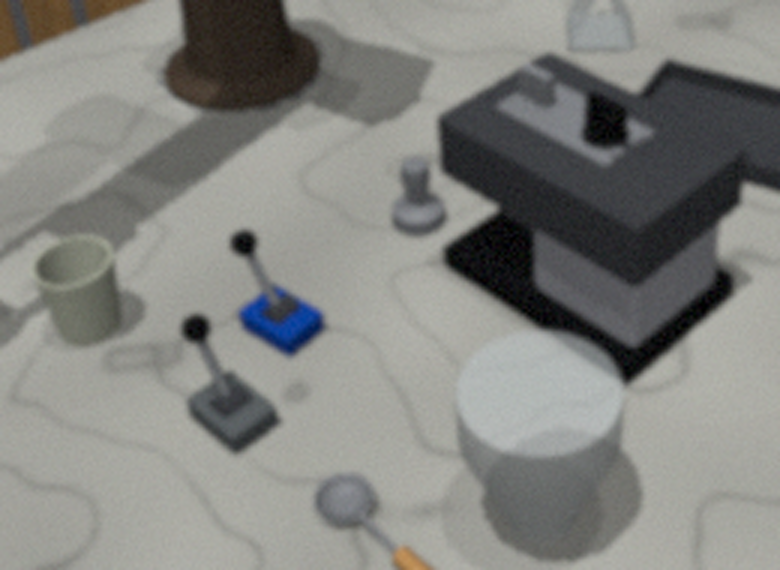

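The crops confirm the grey block: its centre is at about (373,217) and its black ball at (379,224.5), leaning towards the robot. The knob bar in the top picture lies roughly along x. Next I'll measure with depth.

```bash
cat >> h.py <<'E'
from scipy.spatial.transform import Rotation as Rn
def tool():
    s=arm.sense(); return s['eef_pos'],Rn.from_rotvec(s['tcp_rot']).as_matrix()
def shift(X,yawx=None):
    p,R=tool(); d=R.T@(np.array(X)-p)*1000; print('shift mm',d.round(1), 'toolx yaw deg',np.degrees(np.arctan2(R[1,0],R[0,0])).round(2),'z',R[:,2].round(4))
def rect(P,m,label):
    q=P[m][:,:2].astype(np.float32); r=cv2.minAreaRect(q*1000); print(label,m.sum(),'ctr',np.round(r[0],1),'size',np.round(r[1],1),'ang',round(r[2],2),'z',np.median(P[m][:,2]).round(4))
E
python3 - <<'E'
from h import *
for f in('t0','s0'):
    P=cloud(f);d=load(f)['d'];ok=d>0
    X,Y,Z=P[...,0],P[...,1],P[...,2]
    g=ok&(abs(X-.6)<.25)&(abs(Y)<.13)
    print(f,'deck z',np.histogram(Z[g&(Z>.15)],bins=np.arange(.15,.25,.005))[0])
    rect(P,g&(Z>.18)&(Z<.2),'deck')
    rect(P,g&(Z>.215)&(Y>-.04)&(Y<.05)&(X<.57),'rib')
    rect(P,g&(Z>.22)&(Y>-.04)&(Y<.05)&(X>.57),'knob bar')
    rect(P,ok&(Z>.02)&(Z<.04)&(abs(X-.54)<.16)&(abs(Y-.31)<.14),'tray')
    sw=ok&(abs(X-.49)<.06)&(abs(Y+.345)<.05)
    rect(P,sw&(Z>.015)&(Z<.03),'swbase'); rect(P,sw&(Z>.085)&(X<.5),'ball')
    rect(P,sw&(Z>.05),'lever')
    rect(P,ok&(Z>.04)&(abs(X-.29)<.06)&(abs(Y+.375)<.07),'cup')
shift([.42,-.35,.2])
E
```

```text
t0 deck z [   0    4    8    9   10   12   58 1097 1900  503   60   16    3    1
    3   42   54   15    0]
deck 3558 ctr [597.6   7.5] size [248.6 158.1] ang 1.0 z 0.1914
rib 47 ctr [530.8   6.9] size [34.1  9.4] ang 0.61 z 0.2281
knob bar 68 ctr [617.9   9.3] size [42.2 12.5] ang 0.56 z 0.2331
tray 357 ctr [537.7 313.7] size [211.3 161.3] ang 16.63 z 0.0302
swbase 184 ctr [ 495.3 -349.6] size [70.6 50.3] ang 4.33 z 0.0251
ball 46 ctr [ 461.5 -351. ] size [23.2 21.5] ang 60.42 z 0.1046
lever 54 ctr [ 464.9 -352.3] size [23.3 30.3] ang 68.4 z 0.1034
cup 218 ctr [ 288.2 -378.4] size [71.  73.7] ang 0.41 z 0.075
s0 deck z [ 149  129  143  153  141  140  160  703 1776  269   55   42   37   36
   34   61   51    5    0]
deck 2908 ctr [597.5   5.6] size [252.9 164.4] ang 1.25 z 0.191
rib 71 ctr [529.9   4.3] size [13.2 36.6] ang 89.47 z 0.2262
knob bar 96 ctr [617.3   4.3] size [42. 15.] ang 3.88 z 0.2312
tray 313 ctr [534.6 310.2] size [212.1 170.7] ang 16.91 z 0.0277
swbase 336 ctr [ 493.5 -353.2] size [72. 51.] ang 2.34 z 0.0257
ball 82 ctr [ 462.1 -355.6] size [21.2 24.7] ang 15.31 z 0.1028
lever 135 ctr [ 466.8 -351.9] size [34.9 24.9] ang 31.98 z 0.0958
cup 629 ctr [ 286.1 -381.9] size [76. 73.] ang 2.94 z 0.068
shift mm [-161.1 -290.5   -4.8] toolx yaw deg -71.9 z [-5.0e-04  1.8e-03 -1.0e+00]
```

Call:
send_rows(
  rows=[
    [1, -20, -36, -5, 0],
    [0, -40, -72, -5, 0],
    [-1, -60, -108, -5, 0],
    [-1, -80, -144, -5, -9.5],
    [-1, -100, -180, -5, -19],
    [-1, -120, -216, -5, -28.5],
    [-1, -140, -252, -5, -38],
    [-1, -161, -290, -5, -47.5],
    [-1, -161, -290, -5, -57],
    [-1, -161, -290, -5, -66.5],
    [-1, -161, -290, -5, -76],
    [-1, -161, -290, -5, -86],
    [-1, -161, -290, -5, -96],
    [-1, -161, -290, -5, -106],
    [-1, -161, -290, -5, -116],
    [-1, -161, -290, -5, -126],
    [-1, -161, -290, -5, -136],
    [-1, -161, -290, -5, -146],
    [-1, -161, -290, -5, -156],
    [-1, -161, -290, -5, -162],
  ],
)

```text
clock: 2.65
eef_pos: [0.4195, -0.3507, 0.2005]
tcp_rot: [-2.215, -2.227, -0.0]
contact_force: [-0.9, -0.6, -0.1]
opening: 0.001
```

Run:
```python
from h import *
snap('wrist','w1'); s=arm.sense(); print(s['clock'],s['joints'].round(3),s['eef_pos'],s['contact_force'],s['opening'])
shift([.42,-.352,.082])
P=cloud('w1');ok=load('w1')['d']>0
X,Y,Z=P[...,0],P[...,1],P[...,2];sw=ok&(abs(X-.49)<.06)&(abs(Y+.345)<.05)
rect(P,sw&(Z>.015)&(Z<.03),'swbase'); rect(P,sw&(Z>.085)&(X<.5)&(Z<.12),'ball')
```

```text
2.7 [-0.776  0.154  1.814 -0.     1.174 -2.354] [ 0.41949326 -0.35075514  0.20048336] [-0.42788828  0.31554938  0.16243143] 0.0019093900181687388
shift mm [ -1.3   0.6 118.5] toolx yaw deg 90.42 z [-6.e-04  5.e-04 -1.e+00]
swbase 1569 ctr [ 491.3 -351.9] size [69.8 50. ] ang 2.72 z 0.0246
ball 598 ctr [ 457.7 -353.5] size [23.8 24.2] ang 1.3 z 0.1037
```

View pics/w1.png

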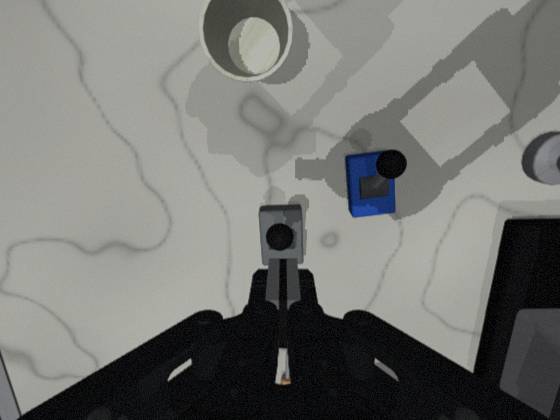

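The wrist picture shows the grey block at (281,235) with its ball just in front of the closed fingers. The blue block is well clear at (370,185).

Call:
send_rows(
  rows=[
    [-1, -2, 0, 40, 0],
    [-1, -2, 0, 80, 0],
    [-1, -2, 0, 122, 0],
    [-1, -2, 0, 122, 0],
    [-1, -2, 10, 122, 0],
    [-1, -2, 20, 122, 0],
    [-1, -2, 30, 122, 0],
    [-1, -2, 40, 122, 0],
    [-1, -2, 50, 122, 0],
    [-1, -2, 60, 122, 0],
    [-1, -2, 70, 122, 0],
    [-1, -2, 78, 122, 0],
    [-1, -2, 82, 122, 0],
    [-1, -2, 84, 122, 0],
    [-1, -2, 84, 122, 0],
  ],
)

```text
clock: 4.58
eef_pos: [0.5036, -0.3528, 0.0788]
tcp_rot: [-2.219, -2.223, 0.0]
contact_force: [-0.7, 0.0, -0.3]
opening: -0.001
```

Run:
```python
from h import *
snap('scene','s2');snap('wrist','w2'); crop('s2',130,220,330,370,4,'c3')
P=cloud('s2');ok=load('s2')['d']>0
X,Y,Z=P[...,0],P[...,1],P[...,2];sw=ok&(X>.5)&(X<.57)&(abs(Y+.35)<.04)
rect(P,sw&(Z>.06)&(Z<.11),'ball')
```

```text
ball 0 ctr [0. 0.] size [0. 0.] ang 0.0 z nan
  return _methods._mean(a, axis=axis, dtype=dtype,
  ret = ret.dtype.type(ret / rcount)
```

View pics/c3.png

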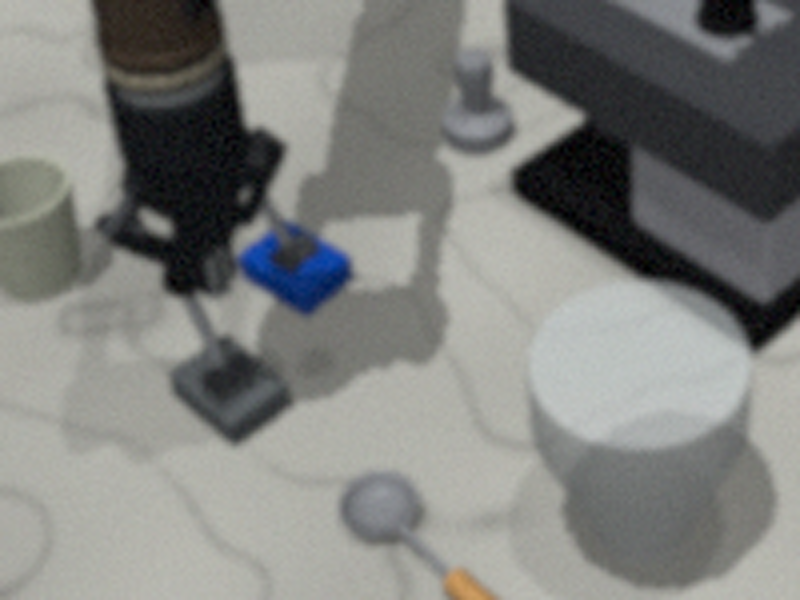

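Run:
```python
from h import *
s=arm.sense();print(s['clock'],s['eef_pos'],s['contact_force'])
print((px('s2',s['eef_pos'])-[130,220])*4, (px('s2',[.458,-.3535,.092])-[130,220])*4,(px('s2',[.42,-.353,.08])-[130,220])*4)
snap('scene','s3'); crop('s3',130,220,330,370,4,'c4')
```

```text
4.675 [ 0.50345305 -0.35283499  0.07881687] [-0.14577295  1.26443873 -0.57933522]
[221.96357074 327.16638716] [178.75287389 278.51168874] [151.08878202 263.23363391]
```

View pics/c4.png

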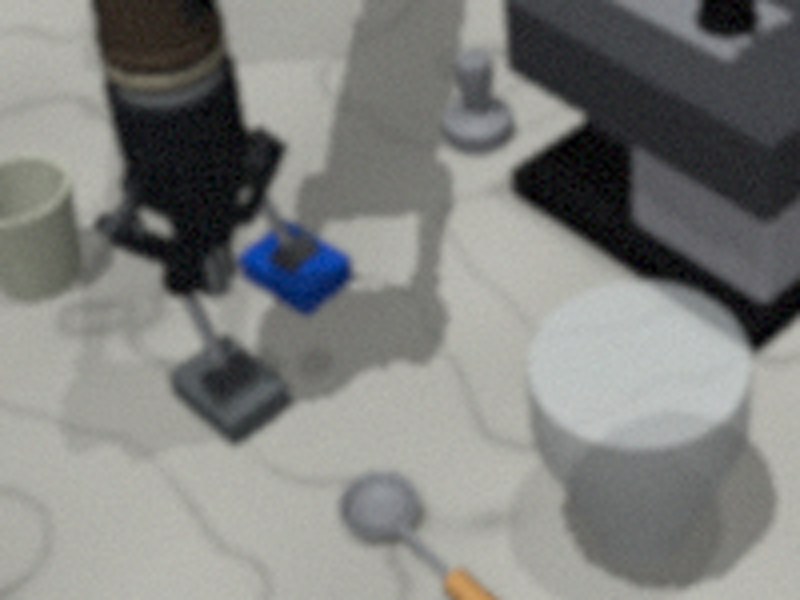

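View pics/w2.png

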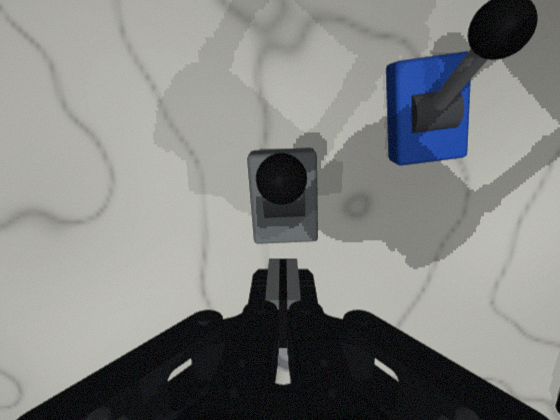

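```bash
python3 - <<'E'
from h import *
for f in('s3','w2'):
    P=cloud(f);D=load(f);d=D['d']
    X,Y,Z=P[...,0],P[...,1],P[...,2]
    for cx in [(c) for c in ([(175,285),(182,280),(200,270),(215,275),(205,320),(185,300),(225,265)] if f=='s3' else [])]:
        u,v=int(130+cx[0]/4),int(220+cx[1]/4); print(f,cx,D['im'][v,u],P[v,u].round(3))
    if f=='w2':
        for u,v in [(281,178),(285,235),(283,268),(275,290),(292,290),(283,330)]: print(u,v,D['im'][v,u],P[v,u].round(3))
print(calibration('wrist')['R'].round(2), arm.sense()['joints'].round(3))
E
python3 -c "
from h import *
crop('s3',140,240,220,300,10,'c5')"
```

```text
s3 (175, 285) [12  7  7] [ 0.468 -0.363  0.101]
s3 (182, 280) [25 26 19] [ 0.469 -0.358  0.101]
s3 (200, 270) [37 35 35] [ 0.51  -0.362  0.143]
s3 (215, 275) [75 74 68] [ 0.513 -0.356  0.137]
s3 (205, 320) [108 109 105] [ 0.478 -0.352  0.067]
s3 (185, 300) [111 110 110] [ 0.468 -0.358  0.082]
s3 (225, 265) [57 58 56] [ 0.51  -0.346  0.135]
281 178 [29 26 25] [ 0.456 -0.354  0.107]
285 235 [111 111 105] [ 0.52  -0.351  0.024]
283 268 [23 17 17] [ 0.492 -0.353  0.128]
275 290 [72 72 68] [ 0.491 -0.356  0.146]
292 290 [69 72 69] [ 0.491 -0.349  0.147]
283 330 [25 22 22] [ 0.506 -0.353  0.151]
[[-0.    1.    0.  ]
 [ 0.95  0.    0.32]
 [ 0.32  0.   -0.95]] [-0.682  0.419  1.741 -0.     0.982 -2.254]
```

View pics/c5.png

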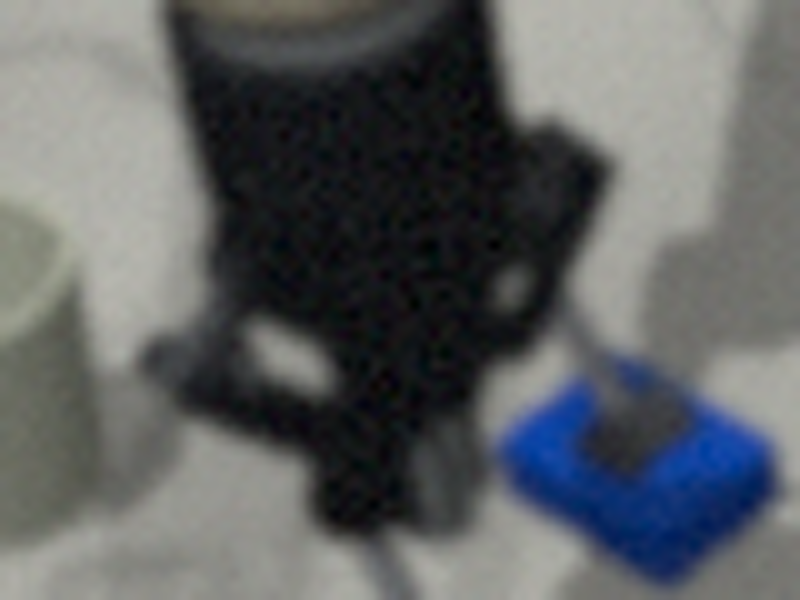

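Run:
```python
from h import *
snap('top','t3')
for f in ('s3','t3','w2'):
    P=cloud(f);d=load(f)['d'];Z=P[...,2]
    m=(d>0)&(abs(P[...,0]-.505)<.03)&(abs(P[...,1]+.353)<.025)&(Z>.06)&(Z<.2)
    print(f,m.sum(), np.percentile(Z[m],[0,2,10,50]).round(3) if m.any() else '')
# tip edge pixel in s3 c5 (445,530)
u,v=140+44.5,240+53
for z in (.08,.1,.11,.12,.13): print(z,px('s3',[.5145,-.353,z]).round(1),(u,v), px('w2',[.4925,-.353,z]).round(1))
```

```text
s3 358 [0.06  0.067 0.128 0.165]
t3 0 
w2 17948 [0.117 0.125 0.144 0.174]
0.08 [187.8 303.7] (184.5, 293) [282.1 228.9]
0.1 [186.7 298.2] (184.5, 293) [282.1 243.3]
0.11 [186.1 295.4] (184.5, 293) [282.  251.8]
0.12 [185.5 292.6] (184.5, 293) [282.  261.3]
0.13 [184.9 289.7] (184.5, 293) [282.  272.1]
```

The pictures contradict the reported TCP. In both the scene and wrist views the finger tips end at z≈0.120, while the report says 0.079, so the tips stand about 40 mm behind the reported TCP. The fingers therefore passed over the ball at (281,178), and the lever is still on. I'll allow for the 40 mm, back off and push again.

Call:
send_rows(
  rows=[
    [-1, 0, -25, 0, 0],
    [-1, 0, -60, 0, 0],
    [-1, 0, -88, 0, 0],
    [-1, 0, -88, 0, 0],
    [-1, 0, -88, 20, 0],
    [-1, 0, -88, 40, 0],
    [-1, 0, -88, 40, 0],
  ],
)

```text
clock: 5.65
eef_pos: [0.4155, -0.3521, 0.0376]
tcp_rot: [-2.217, -2.222, -0.0]
contact_force: [-0.1, 0.6, 0.4]
opening: -0.002
```

Run:
```python
from h import *
snap('scene','s4');snap('wrist','w4'); crop('s4',120,220,260,325,5,'c6'); print(arm.sense()['contact_force'])
```

```text
[ 0.01923854 -0.18824689  0.86540636]
```

View pics/c6.png

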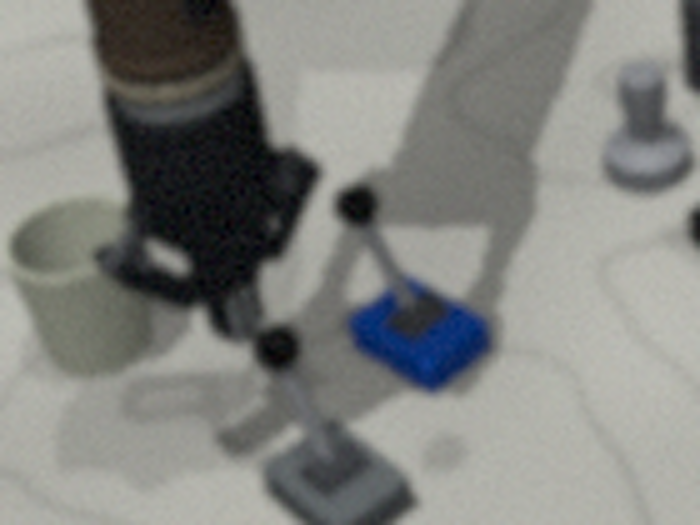

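View pics/w4.png

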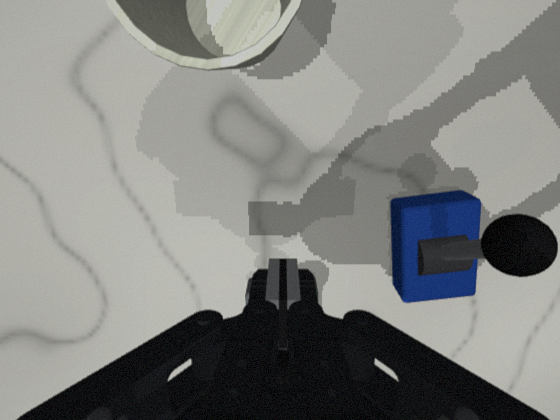

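The scene crop now shows the finger tips directly behind the grey block's ball at crop pixel (277,345), at ball height. Pushing.

Call:
send_rows(
  rows=[
    [-1, 0, 10, 0, 0],
    [-1, 0, 20, 0, 0],
    [-1, 0, 30, 0, 0],
    [-1, 0, 40, 0, 0],
    [-1, 0, 50, 0, 0],
    [-1, 0, 60, 0, 0],
    [-1, 0, 70, 0, 0],
    [-1, 0, 80, 0, 0],
    [-1, 0, 86, 0, 0],
    [-1, 0, 90, 0, 0],
    [-1, 0, 90, 0, 0],
  ],
)

```text
clock: 7.12
eef_pos: [0.5063, -0.3531, 0.039]
tcp_rot: [2.219, 2.223, 0.0]
contact_force: [1.3, -0.8, 0.4]
opening: 0.002
```

Run:
```python
from h import *
snap('scene','s5'); crop('s5',130,220,270,325,5,'c7')
P=cloud('s5');ok=load('s5')['d']>0
X,Y,Z=P[...,0],P[...,1],P[...,2];sw=ok&(X>.515)&(X<.58)&(abs(Y+.35)<.03)
rect(P,sw&(Z>.07)&(Z<.11),'ball')
```

```text
ball 98 ctr [ 530.  -350.9] size [24.5 28.4] ang 76.23 z 0.1002
```

View pics/c7.png

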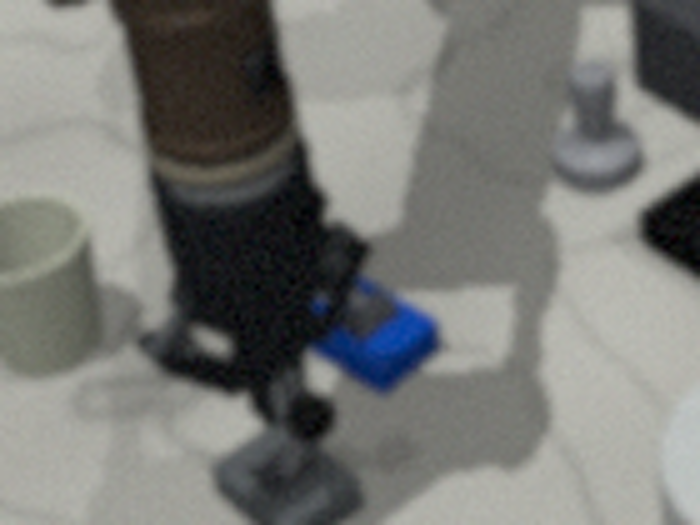

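The ball is now at x≈0.530 against a block centre of 0.4915, so the lean is about +0.5 rad and the lever is at its off stop. One small extra nudge, then lift away towards the grinder.

Call:
send_rows(
  rows=[
    [-1, 0, 2, 0, 0],
    [-1, 0, 2, 0, 0],
    [-1, 0, -10, 0, 0],
    [-1, 0, -10, -40, 0],
    [-1, 0, -10, -90, 0],
    [0, 0, 0, -140, 0],
    [1, 0, 0, -190, 0],
    [1, 30, 10, -240, 0],
    [1, 80, 20, -281, 0],
    [1, 130, 30, -281, 0],
    [1, 180, 40, -281, 0],
    [1, 230, 50, -281, 0],
    [1, 280, 60, -281, 0],
    [1, 320, 70, -281, 0],
    [1, 350, 74, -281, 0],
    [1, 360, 74, -281, 0],
    [1, 360, 74, -281, 0],
    [1, 360, 74, -281, 0],
  ],
)

```text
clock: 9.43
eef_pos: [0.579, 0.006, 0.3199]
tcp_rot: [2.221, 2.222, -0.0]
contact_force: [-0.2, -0.8, 0.3]
opening: 0.999
```

Run:
```python
from h import *
snap('wrist','w6');snap('scene','s6'); s=arm.sense(); print(s['eef_pos'],s['joints'].round(3)); shift([.617,.0065,.17])
crop('s6',130,220,270,325,5,'c8')
for f in('w6','s6'):
    P=cloud(f);ok=load(f)['d']>0
    X,Y,Z=P[...,0],P[...,1],P[...,2];sw=ok&(abs(X-.53)<.04)&(abs(Y+.35)<.03)
    if f=='s6': rect(P,sw&(Z>.07)&(Z<.12),'ball')
    g=ok&(abs(X-.6)<.2)&(abs(Y-.01)<.05)
    rect(P,g&(Z>.218)&(Z<.24)&(X<.57),'rib')
    rect(P,g&(Z>.222)&(Z<.245)&(X>.59)&(X<.645),'knob bar')
    rect(P,g&(Z>.19)&(Z<.198),'cover?')
```

```text
[0.57907492 0.00600051 0.31989263] [-0.065  0.132  1.598 -0.     1.412 -1.635]
shift mm [  0.5  37.9 149.9] toolx yaw deg 90.0 z [ 1.e-04 -3.e-04 -1.e+00]
rib 642 ctr [528.9   5.6] size [35.3 11.4] ang 0.44 z 0.2276
knob bar 720 ctr [615.   7.] size [41.5 13.5] ang 0.32 z 0.2326
cover? 13647 ctr [595.  10.] size [247.1 100. ] ang 0.0 z 0.1932
ball 83 ctr [ 533.3 -353.1] size [26.1 18.9] ang 45.7 z 0.1
rib 62 ctr [531.3   3.9] size [14.4 37.8] ang 85.78 z 0.2269
knob bar 88 ctr [616.7   4.5] size [44.9 14.9] ang 4.81 z 0.2313
cover? 1220 ctr [598.  10.] size [249.4  99.7] ang 0.25 z 0.1923
```

View pics/w6.png

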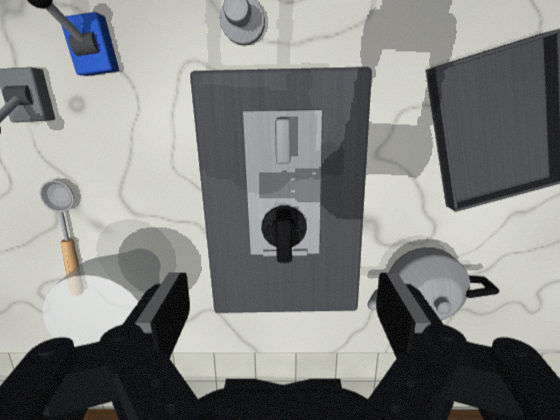

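View pics/c8.png

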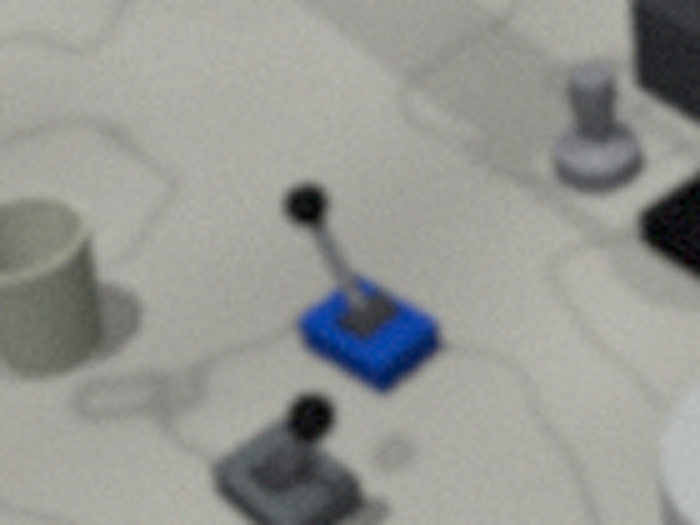

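The switch shows off (ball at crop (311,417), leaning to the far side) and the blue block is unchanged. The knob bar in the wrist picture, at (284,240), lies along x at about 0°, centred near (0.616, 0.0065). I'll descend in stages because of the 40 mm discrepancy.

Call:
send_rows(
  rows=[
    [1, 0, 15, 0, 0],
    [1, 0.5, 30, 0, 0],
    [1, 0.5, 37, 0, 0],
    [1, 0.5, 37, 30, 0],
    [1, 0.5, 37, 60, 0],
    [1, 0.5, 37, 90, 0],
    [1, 0.5, 37, 120, 0],
    [1, 0.5, 37, 120, 0],
  ],
)

```text
clock: 10.52
eef_pos: [0.6139, 0.008, 0.1964]
tcp_rot: [-2.216, -2.22, 0.008]
contact_force: [0.1, 0.4, 0.2]
opening: 1.0
```

Run:
```python
from h import *
snap('wrist','w7');snap('scene','s7'); s=arm.sense(); print(s['eef_pos'])
crop('s7',230,150,390,270,5,'c9')
```

```text
[0.61676967 0.00782247 0.20034939]
```

View pics/w7.png

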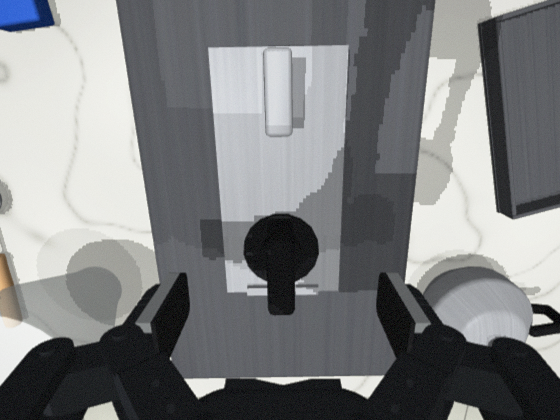

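View pics/c9.png

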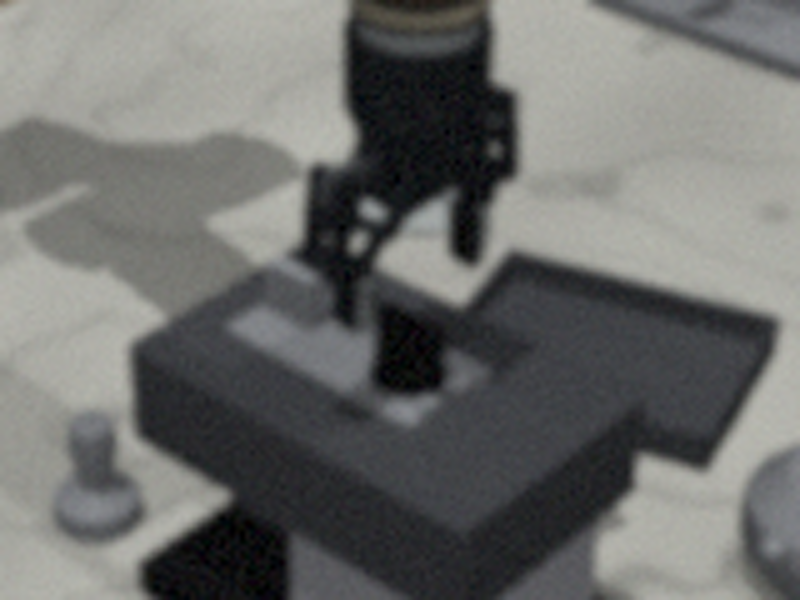

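Run:
```python
from h import *
for z in (.2,.213,.23,.25,.27): print(z,((px('s7',[.628,.058,z])-[230,150])*5).round(), ((px('s7',[.628,-.045,z])-[230,150])*5).round())
P=cloud('w7');d=load('w7')['d']
for u,v in [(183,278),(385,278),(170,300),(397,300),(284,270),(284,305)]: print(u,v,P[v,u].round(4))
g=(d>0)&(abs(P[...,1]-.01)<.03)&(P[...,2]>.222)&(P[...,2]<.245)&(P[...,0]>.58)&(P[...,0]<.65)
rect(P,g,'bar')
```

```text
0.2 [481. 335.] [358. 414.]
0.213 [482. 316.] [358. 394.]
0.23 [484. 290.] [358. 369.]
0.25 [485. 260.] [359. 337.]
0.27 [487. 229.] [359. 306.]
183 278 [ 0.6049 -0.0347  0.2499]
385 278 [0.6028 0.0509 0.2533]
170 300 [ 0.6039 -0.0343  0.2679]
397 300 [0.6028 0.0506 0.2693]
284 270 [0.6101 0.0088 0.2332]
284 305 [0.6296 0.0089 0.2335]
bar 2262 ctr [615.4   6.9] size [42.2 13.9] ang 0.82 z 0.2326
```

Call:
send_rows(
  rows=[
    [1, -1, -1, 16, 0],
    [1, -1, -1, 32, 0],
    [1, -1, -1, 32, 0],
    [0, -1, -1, 32, 0],
    [-1, -1, -1, 32, 0],
    [-1, -1, -1, 32, 0],
    [-1, -1, -1, 32, 0],
    [-1, -1, -1, 32, 0],
    [-1, -1, -1, 32, 0],
    [-1, -1, -1, 32, 0],
  ],
)

```text
clock: 11.88
eef_pos: [0.6155, 0.0069, 0.1686]
tcp_rot: [2.219, 2.223, 0.001]
contact_force: [-1.7, 0.9, 5.6]
opening: 0.227
```

Run:
```python
from h import *
snap('wrist','w8');snap('scene','s8'); s=arm.sense(); print(s['eef_pos'],s['contact_force'],s['moment'],s['opening'],s['opening']*85)
crop('s8',250,150,370,240,6,'c10')
```

```text
[0.61554028 0.00690348 0.16861335] [-0.5486437   1.31782428  4.93345264] [ 0.16508882  0.26768583 -0.00190251] 0.22508322419775986 19.13207405680959
```

View pics/c10.png

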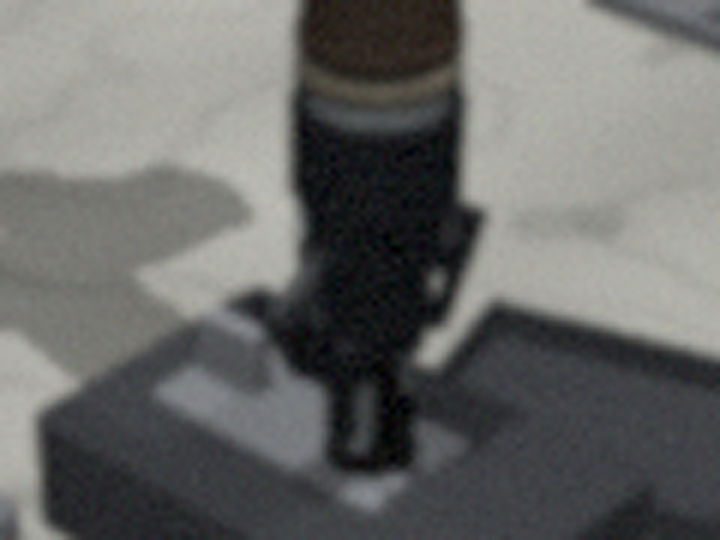

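View pics/w8.png

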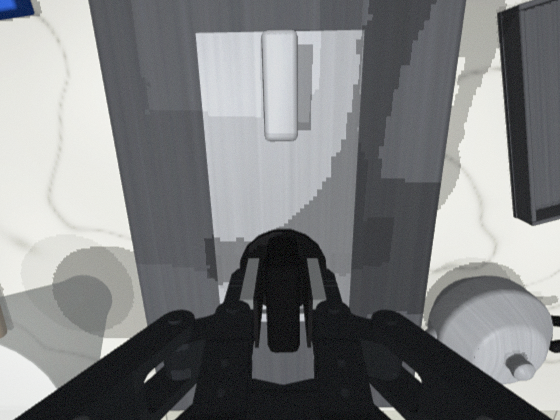

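The fingers hold the bar: in the wrist picture they straddle it at (285,290), and the opening stopped at 0.225. Next I turn it clockwise, following the rise.

Call:
send_rows(
  rows=[
    [-1, 0, 0, -0.9, 9],
    [-1, 0, 0, -1.3, 18],
    [-1, 0, 0, -1.7, 27],
    [-1, 0, 0, -2.1, 36],
    [-1, 0, 0, -2.5, 45],
    [-1, 0, 0, -2.9, 54],
    [-1, 0, 0, -3.3, 63],
    [-1, 0, 0, -3.7, 72],
    [-1, 0, 0, -4.1, 81],
    [-1, 0, 0, -4.5, 90],
    [-1, 0, 0, -4.9, 99],
    [-1, 0, 0, -5.3, 108],
    [-1, 0, 0, -5.7, 117],
    [-1, 0, 0, -6.1, 126],
    [-1, 0, 0, -6.5, 135],
    [-1, 0, 0, -6.9, 144],
    [-1, 0, 0, -7.3, 153],
    [-1, 0, 0, -7.7, 162],
    [-1, 0, 0, -8, 170],
    [-1, 0, 0, -8, 170],
  ],
)

```text
clock: 14.48
eef_pos: [0.6186, 0.0072, 0.1764]
tcp_rot: [-2.403, 2.015, -0.009]
contact_force: [5.8, 0.4, 0.5]
opening: 0.222
```

Run:
```python
from h import *
snap('wrist','w9');s=arm.sense(); print(s['eef_pos'],s['contact_force'],s['moment'],s['opening'],s['joints'].round(3));shift([.617,.0065,.17])
```

```text
[0.61859094 0.00717622 0.1764181 ] [4.73298459 1.82578069 0.65272162] [ 0.24085645 -0.96630297  0.03264633] 0.2232503696578228 [-5.900e-02  3.090e-01  1.674e+00  1.000e-03  1.151e+00  1.335e+00]
shift mm [0.4 1.7 6.4] toolx yaw deg -79.93 z [ 7.9e-03  6.0e-04 -1.0e+00]
```

View pics/w9.png

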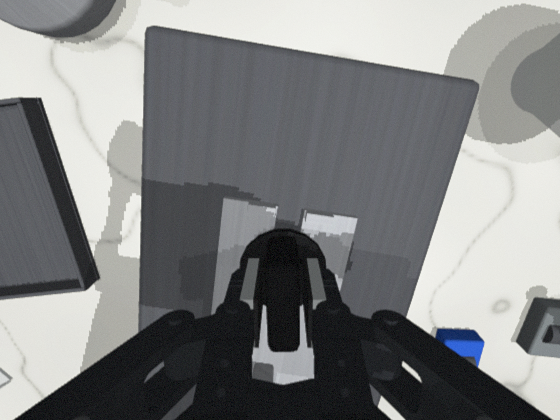

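The turn is done: the tool went through 170° holding the bar, and the wrist picture shows the cover's slot end at (290,215) still under the knob. Next: open, rise and move over the rib.

Call:
send_rows(
  rows=[
    [-0.4, 0, 0, 0, 0],
    [0.2, 0, 0, 0, 0],
    [1, 0, 0, 0, 0],
    [1, 0, 0, 0, 0],
    [1, 0, 0, -25, 0],
    [1, 0, 0, -60, 0],
    [1, 0, 0, -100, 5],
    [1, 0, 0, -110, 10],
    [1, 0, 0, -110, 10],
  ],
)

```text
clock: 15.65
eef_pos: [0.6159, 0.0067, 0.2874]
tcp_rot: [-2.223, 2.217, -0.003]
contact_force: [0.3, -0.4, -1.0]
opening: 1.0
```

Run:
```python
from h import *
snap('scene','s10');snap('top','t10');s=arm.sense(); print(s['eef_pos'],s['contact_force'],s['joints'].round(3));shift([.529,.006,.25])
crop('s10',230,150,390,270,5,'c11')
for f in('s10','t10'):
    P=cloud(f);d=load(f)['d'];X,Y,Z=P[...,0],P[...,1],P[...,2]
    g=(d>0)&(abs(Y-.01)<.045)
    rect(P,g&(Z>.217)&(Z<.235)&(X>.5)&(X<.56),'rib')
    rect(P,g&(Z>.228)&(Z<.25)&(X>.58)&(X<.66),'bar')
```

```text
[0.6145338  0.00683889 0.28497357] [ 0.44411802  1.16634535 -0.37376733] [-0.06   0.223  1.56  -0.     1.36   1.508]
shift mm [ 0.6 85.5 35.1] toolx yaw deg -89.83 z [-1.5e-03  1.0e-04 -1.0e+00]
rib 65 ctr [531.    4.7] size [35.2 14. ] ang 2.15 z 0.2256
bar 99 ctr [617.8   4.1] size [41.8 16.6] ang 15.28 z 0.2385
rib 0 ctr [0. 0.] size [0. 0.] ang 0.0 z nan
bar 41 ctr [610.2   7.4] size [25.9 13.7] ang 11.19 z 0.2404
  return _methods._mean(a, axis=axis, dtype=dtype,
  ret = ret.dtype.type(ret / rcount)
```

View pics/c11.png

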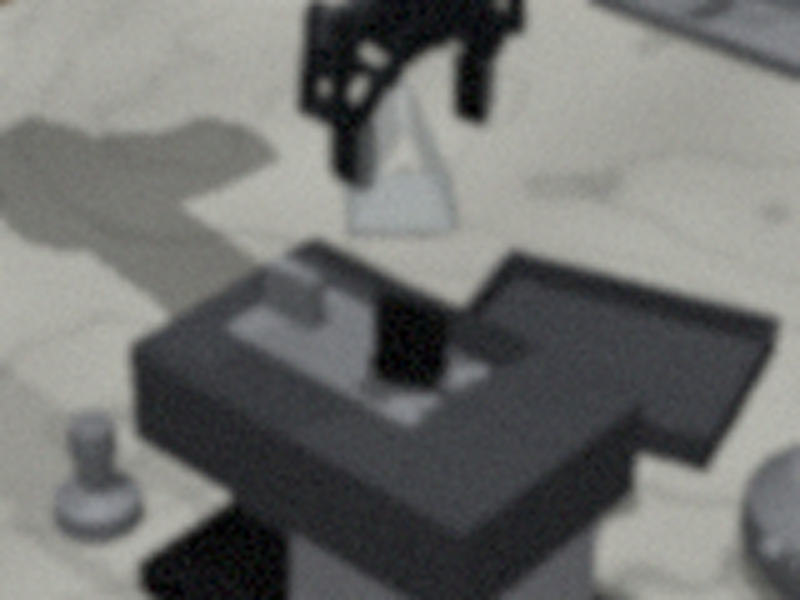

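The bar has risen by about 7.5 mm and stands about 11° short of a half turn (≈2.97 rad), so the knob is loose. The cover has not moved. Moving to the rib.

Call:
send_rows(
  rows=[
    [1, 0.5, 25, 0, 0],
    [1, 0.5, 55, 0, 0],
    [1, 0.5, 80, 0, 0],
    [1, 0.5, 85.5, 20, 0],
    [1, 0.5, 85.5, 50, 0],
    [1, 0.5, 85.5, 80, 0],
    [1, 0.5, 85.5, 85, 0],
    [1, 0.5, 85.5, 85, 0],
  ],
)

```text
clock: 16.75
eef_pos: [0.5293, 0.0062, 0.2004]
tcp_rot: [2.223, -2.219, -0.002]
contact_force: [-0.5, 0.8, -0.4]
opening: 0.999
```

Run:
```python
from h import *
snap('wrist','w11');s=arm.sense(); print(s['eef_pos'],s['contact_force'])
P=cloud('w11');d=load('w11')['d'];X,Y,Z=P[...,0],P[...,1],P[...,2]
g=(d>0)&(abs(Y-.01)<.025)&(abs(X-.53)<.04)&(Z>.217)&(Z<.24)
rect(P,g,'rib');shift([.529,.006,.163])
```

```text
[0.5302068  0.00614515 0.20146072] [ 0.95159942 -0.32820413 -0.43065844]
rib 1559 ctr [530.2   6. ] size [36.  11.9] ang 0.51 z 0.2276
shift mm [ 0.1  1.2 38.5] toolx yaw deg -89.89 z [ 8.e-04 -0.e+00 -1.e+00]
```

View pics/w11.png

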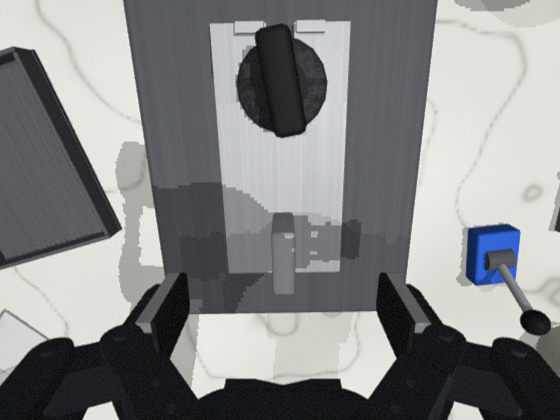

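The wrist picture shows the rib at (283,255), centred between the fingers; the knob bar above it at (280,80) is turned about 11°. I'll descend and close gently in steps.

Call:
send_rows(
  rows=[
    [1, 0, 0, 15, -0.5],
    [1, 0, 0, 30, -0.5],
    [0.5, 0, 0, 37, -0.5],
    [0, 0, 0, 37, -0.5],
    [-0.4, 0, 0, 37, -0.5],
    [-0.5, 0, 0, 37, -0.5],
    [-0.54, 0, 0, 37, -0.5],
    [-0.58, 0, 0, 37, -0.5],
    [-0.6, 0, 0, 37, -0.5],
    [-0.6, 0, 0, 37, -0.5],
  ],
)

```text
clock: 18.05
eef_pos: [0.5297, 0.0062, 0.1639]
tcp_rot: [-2.233, 2.21, -0.0]
contact_force: [-0.4, 0.1, 0.1]
opening: 0.198
```

Call:
send_rows(
  rows=[
    [-0.62, 0, 0, 0, 0],
    [-0.64, 0, 0, 0, 0],
    [-0.64, 0, 0, 0, 0],
  ],
)

```text
clock: 18.42
eef_pos: [0.5296, 0.0062, 0.1639]
tcp_rot: [2.233, -2.21, -0.0]
contact_force: [-0.1, 0.3, 0.4]
opening: 0.179
```

Call:
send_rows(
  rows=[
    [-0.66, 0, 0, 0, 0],
    [-0.68, 0, 0, 0, 0],
    [-0.68, 0, 0, 0, 0],
  ],
)

```text
clock: 18.8
eef_pos: [0.5297, 0.0062, 0.1639]
tcp_rot: [2.233, -2.21, -0.0]
contact_force: [0.3, 0.7, -0.6]
opening: 0.158
```

Call:
send_rows(
  rows=[
    [-0.7, 0, 0, 0, 0],
    [-0.72, 0, 0, 0, 0],
    [-0.72, 0, 0, 0, 0],
  ],
)

```text
clock: 19.18
eef_pos: [0.5297, 0.006, 0.1639]
tcp_rot: [2.233, -2.209, 0.0]
contact_force: [0.9, -1.2, 0.3]
opening: 0.139
```

Run:
```python
from h import *
snap('wrist','w12');snap('scene','s12');crop('s12',230,150,390,270,5,'c12')
crop('w12',200,180,360,300,5,'c13')
```

```text
(no output)
```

View pics/c13.png

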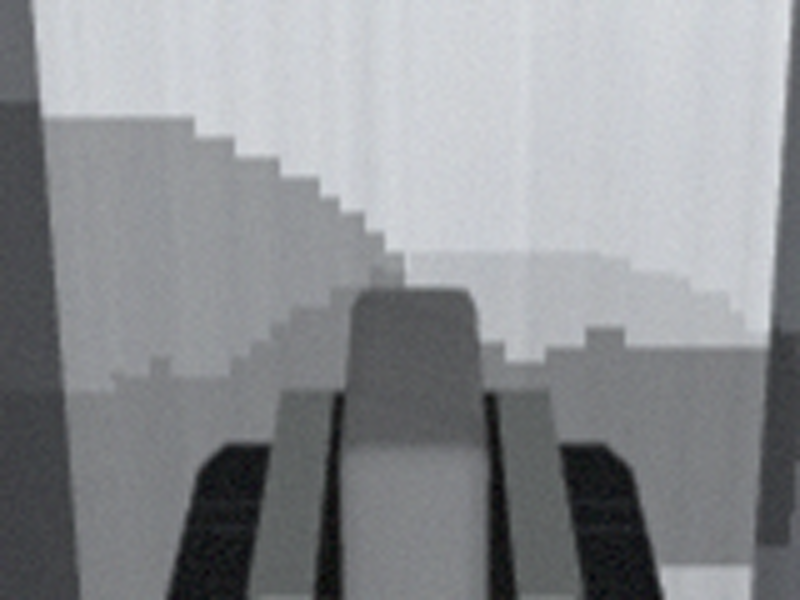

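View pics/c12.png

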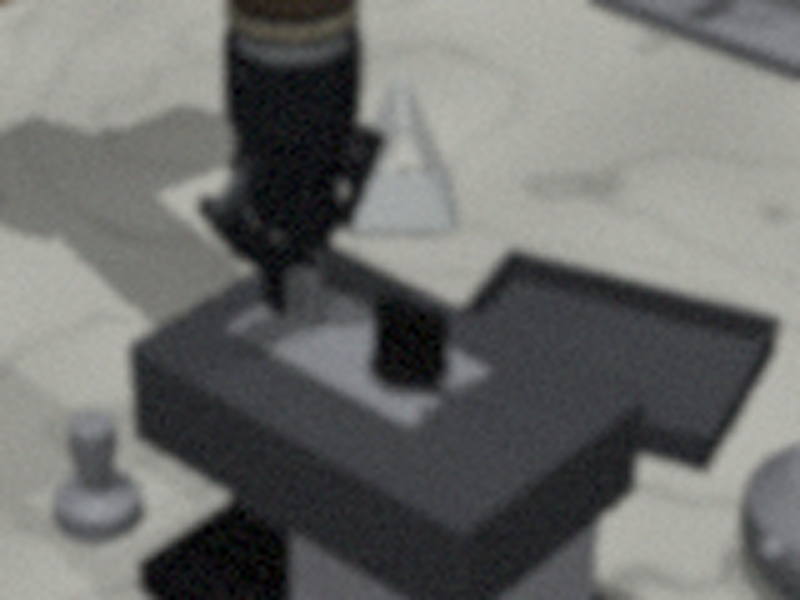

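Call:
send_rows(
  rows=[
    [-0.74, 0, 0, 0, 0],
    [-0.76, 0, 0, 0, 0],
    [-0.76, 0, 0, 0, 0],
  ],
)

```text
clock: 19.65
eef_pos: [0.5297, 0.0061, 0.164]
tcp_rot: [-2.233, 2.21, -0.0]
contact_force: [-0.1, -1.0, 0.9]
opening: 0.133
```

Call:
send_rows(
  rows=[
    [-0.78, 0, 0, 0, 0],
    [-0.78, 0, 0, 0, 0],
  ],
)

```text
clock: 19.9
eef_pos: [0.5298, 0.0062, 0.164]
tcp_rot: [-2.233, 2.21, -0.0]
contact_force: [0.1, -0.5, 1.9]
opening: 0.129
```

Call:
send_rows(
  rows=[
    [-0.8, 0, 0, 0, 0],
    [-0.8, 0, 0, 0, 0],
  ],
)

```text
clock: 20.15
eef_pos: [0.5298, 0.0061, 0.164]
tcp_rot: [-2.233, 2.21, -0.0]
contact_force: [0.0, -1.8, 2.4]
opening: 0.127
```

Call:
send_rows(
  rows=[
    [-0.84, 0, 0, 0, 0],
    [-0.88, 0, 0, 0, 0],
    [-0.88, 0, 0, 0, 0],
  ],
)

```text
clock: 20.52
eef_pos: [0.5298, 0.0062, 0.164]
tcp_rot: [-2.233, 2.21, -0.0]
contact_force: [-1.2, -1.4, 2.7]
opening: 0.13
```

Call:
send_rows(
  rows=[
    [-0.88, 0, 4, 0, 0],
    [-0.88, 0, 8, 0, 0],
    [-0.88, 0, 12, 0, 0],
    [-0.88, 0, 16, 0, 0],
    [-0.88, 0, 16, 0, 0],
  ],
)

```text
clock: 21.15
eef_pos: [0.5131, 0.0061, 0.164]
tcp_rot: [2.233, -2.21, -0.001]
contact_force: [1.7, 0.3, 2.7]
opening: 0.13
```

Run:
```python
from h import *
snap('wrist','w13')
P=cloud('w13');d=load('w13')['d'];X,Y,Z=P[...,0],P[...,1],P[...,2]
print(arm.sense()['contact_force'])
```

```text
[1.75165534 0.03135686 3.92452401]
```

View pics/w13.png

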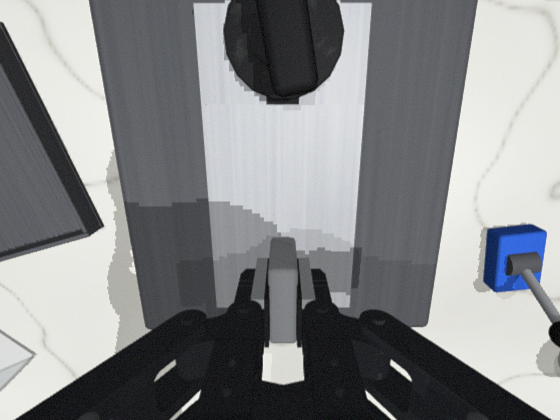

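The cover follows the grip: the rib stays between the pads at (284,290), the slot end has moved to (284,100), and the pull is under 2 N. Drawing it right out.

Call:
send_rows(
  rows=[
    [-0.88, 0, 5, 0, 0],
    [-0.88, 0, 11, 0, 0],
    [-0.88, 0, 18, 0, 0],
    [-0.88, 0, 25, 0, 0],
    [-0.88, 0, 32, 0, 0],
    [-0.88, 0, 39, 0, 0],
    [-0.88, 0, 46, 0, 0],
    [-0.88, 0, 53, 0, 0],
    [-0.88, 0, 60, 0, 0],
    [-0.88, 0, 67, 0, 0],
    [-0.88, 0, 72, 0, 0],
    [-0.88, 0, 72, 0, 0],
  ],
)

```text
clock: 22.7
eef_pos: [0.4407, 0.0053, 0.1639]
tcp_rot: [2.232, -2.209, -0.002]
contact_force: [-0.1, -0.3, 3.4]
opening: 0.138
```

Run:
```python
from h import *
snap('wrist','w14');snap('scene','s14');crop('s14',200,130,400,280,4,'c14');print(arm.sense()['contact_force'],arm.sense()['moment'])
```

```text
[0.19089722 0.07441261 5.91189896] [-0.00293228 -0.1106335  -0.03996308]
```

View pics/w14.png

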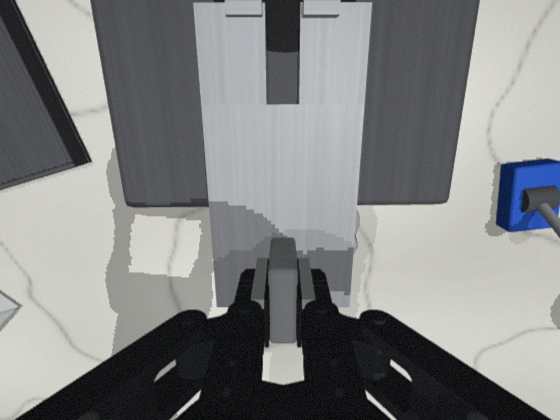

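View pics/c14.png

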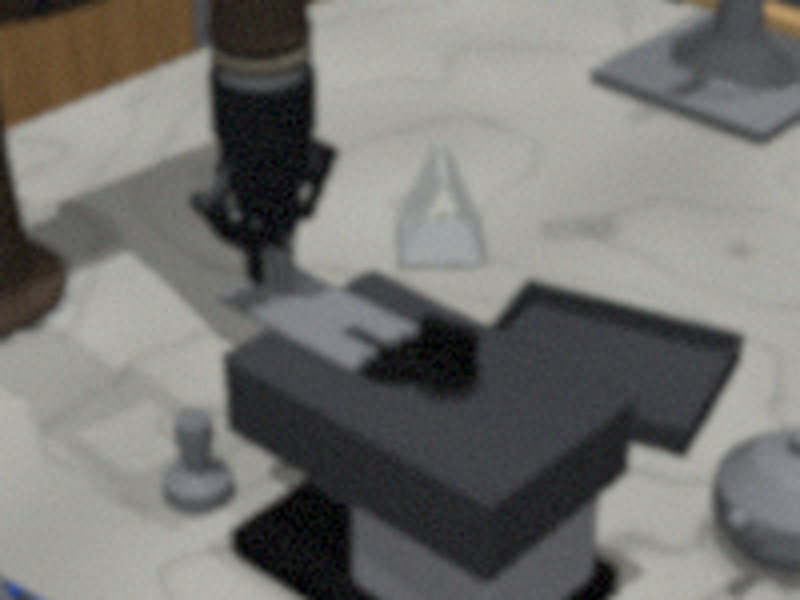

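The cover is clear of the stud: the whole slot is visible in the wrist picture at (283,50), with the prong ends at (245,10) and (322,10). I'll lift a little and check for sag.

Call:
send_rows(
  rows=[
    [-0.9, 0, 0, -2, 0],
    [-0.9, 0, 0, -5, 0],
    [-0.9, 0, 0, -10, 0],
    [-0.9, 0, 0, -15, 0],
    [-0.9, 0, 0, -15, 0],
  ],
)

```text
clock: 23.42
eef_pos: [0.442, 0.0052, 0.1794]
tcp_rot: [-2.233, 2.21, -0.001]
contact_force: [-0.0, 0.4, -3.0]
opening: 0.131
```

Run:
```python
from h import *
snap('wrist','w15');s=arm.sense();print(s['eef_pos'],s['contact_force'],s['moment'],s['opening'])
def plane(f):
    P=cloud(f);D=load(f);d=D['d'];out=[]
    m=np.zeros(d.shape,bool);m[15:190,212:255]=1;m[15:190,312:345]=1;m&=d>0
    q=P[m];z0=np.median(q[:,2]);q=q[abs(q[:,2]-z0)<.02]
    c=np.linalg.lstsq(np.c_[q[:,:2]-q[:,:2].mean(0),np.ones(len(q))],q[:,2],rcond=None)[0];print(f,'slopes',c.round(4),q[:,:2].mean(0).round(3))
plane('w14');plane('w15')
```

```text
[0.44177385 0.00527062 0.17910031] [-1.00750462  0.09200444 -3.54941111] [0.00654831 0.07142795 0.01031341] 0.1310778094214609
w14 slopes [0.0024 0.0004 0.1939] [0.519 0.01 ]
w15 slopes [ 1.200e-03 -1.000e-04  2.092e-01] [0.521 0.01 ]
```

View pics/w15.png

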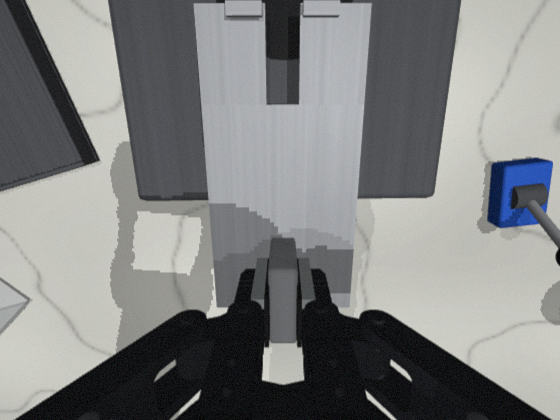

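The cover hangs level (slope 0.001), with about 3 N of weight. Now the tray pose from this wrist view, to check against the earlier cameras, and the shift.

Run:
```python
from h import *
shift([.491,.2985,.23]);
```

```text
shift mm [-292.7  -52.3  -50.9] toolx yaw deg -89.4 z [ 3.e-04 -0.e+00 -1.e+00]
```

Call:
send_rows(
  rows=[
    [-0.9, 0, 0, -10, 0],
    [-0.9, 0, 0, -25, 0],
    [-0.9, 0, 0, -40, 0],
    [-0.9, -10, -2, -51, 0],
    [-0.9, -28, -5, -51, 0],
    [-0.9, -48, -9, -51, -1],
    [-0.9, -70, -13, -51, -2],
    [-0.9, -92, -17, -51, -4],
    [-0.9, -114, -21, -51, -6],
    [-0.9, -136, -25, -51, -8],
    [-0.9, -158, -29, -51, -10],
    [-0.9, -180, -33, -51, -11],
    [-0.9, -202, -37, -51, -12],
    [-0.9, -224, -41, -51, -13],
    [-0.9, -246, -45, -51, -14],
    [-0.9, -266, -48, -51, -15],
    [-0.9, -280, -50, -51, -16],
    [-0.9, -289, -52, -51, -16],
    [-0.9, -293, -52, -51, -16],
    [-0.9, -293, -52, -51, -16],
  ],
)

```text
clock: 25.98
eef_pos: [0.4905, 0.2986, 0.2298]
tcp_rot: [2.518, -1.877, 0.0]
contact_force: [0.6, 1.0, -3.8]
opening: 0.13
```

Run:
```python
from h import *
snap('wrist','w16');snap('scene','s16');s=arm.sense();print(s['eef_pos'],s['contact_force'],s['opening'],s['joints'].round(2));shift([.491,.2985,.0])
P=cloud('w16');d=load('w16')['d'];X,Y,Z=P[...,0],P[...,1],P[...,2]
rect(P,(d>0)&(Z>.02)&(Z<.04)&(abs(X-.54)<.16)&(abs(Y-.31)<.14),'tray')
rect(P,(d>0)&(Z>.24)&(Z<.275)&(X>.5),'cover')
```

```text
[0.49056223 0.29825467 0.22984893] [ 0.56657674  0.09206862 -3.69370939] 0.1289532018625914 [ 0.47  0.18  1.72 -0.    1.24  1.75]
shift mm [-2.000e-01 -6.000e-01  2.298e+02] toolx yaw deg -73.43 z [-2.e-04 -4.e-04 -1.e+00]
tray 224 ctr [632.7 341.6] size [ 4.7 34.3] ang 16.68 z 0.0291
cover 36287 ctr [546.4 315.8] size [117.7  70.7] ang 16.56 z 0.2595
```

View pics/w16.png

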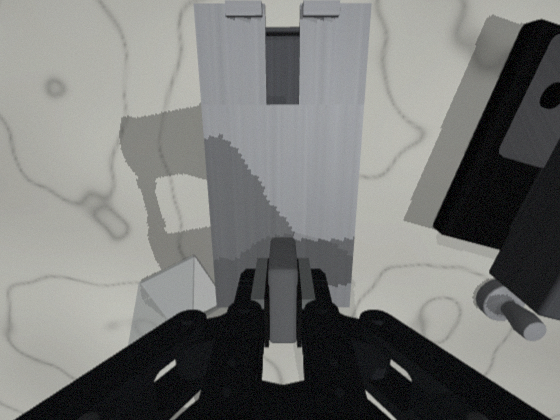

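View pics/s16.png

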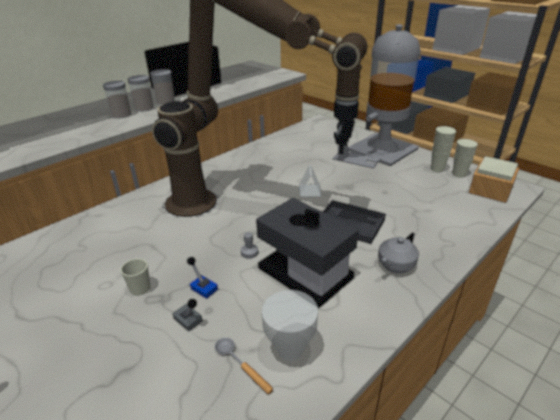

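The cover is level and aligned with the tray (16.6° against 16.7°), and the tray's far wall at x≈0.633 agrees with the earlier centre. The scene picture shows the arm over the tray and nothing else moved. Lowering to about 12 mm above the floor.

Call:
send_rows(
  rows=[
    [-0.9, 0, 0, 10, 0],
    [-0.9, 0, 0, 28, 0],
    [-0.9, 0, 0, 48, 0],
    [-0.9, 0, 0, 68, 0],
    [-0.9, 0, 0, 88, 0],
    [-0.9, 0, 0, 108, 0],
    [-0.9, 0, 0, 128, 0],
    [-0.9, 0, 0, 148, 0],
    [-0.9, 0, 0, 168, 0],
    [-0.9, 0, 0, 186, 0],
    [-0.9, 0, 0, 202, 0],
    [-0.9, 0, 0, 216, 0],
    [-0.9, 0, 0, 228, 0],
    [-0.9, 0, 0, 235, 0],
    [-0.9, 0, 0, 239, 0],
    [-0.9, 0, 0, 239, 0],
  ],
)

```text
clock: 28.08
eef_pos: [0.4907, 0.2988, -0.0091]
tcp_rot: [-2.519, 1.878, -0.0]
contact_force: [-0.1, -1.1, -3.5]
opening: 0.13
```

Run:
```python
from h import *
snap('wrist','w17');snap('scene','s17');s=arm.sense();print(s['eef_pos'],s['contact_force'],s['opening'])
P=cloud('w17');d=load('w17')['d']
for r in [(20,190,212,255),(20,190,312,345)]:
    q=P[r[0]:r[1],r[2]:r[3]].reshape(-1,3);print('cover top z',np.median(q[:,2]).round(4))
q=P[60:95,270:296].reshape(-1,3);print('floor',np.median(q[:,2]).round(4))
crop('s17',280,130,420,250,5,'c17')
```

```text
[ 0.49106958  0.29903557 -0.00865908] [-0.96852712 -0.03785704 -3.80502624] 0.13170792629640576
cover top z 0.0206
cover top z 0.0206
floor 0.0048
```

View pics/w17.png

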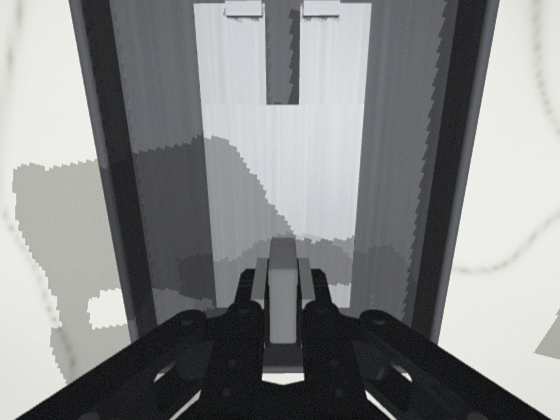

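View pics/c17.png

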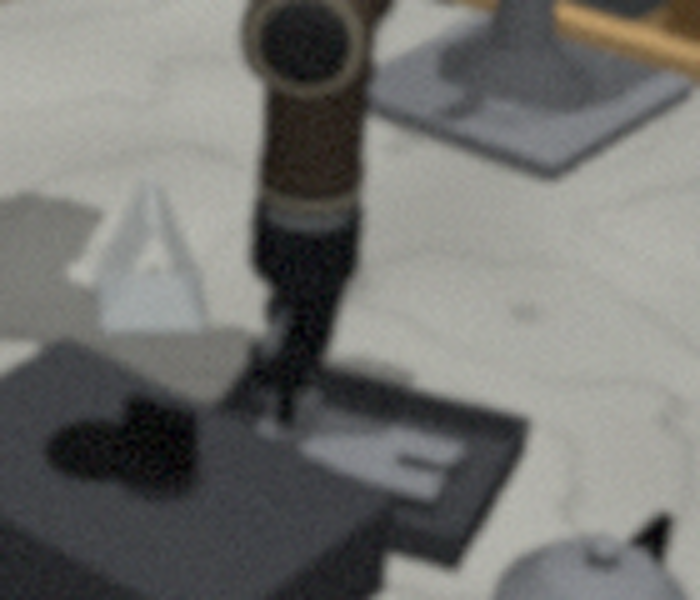

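The plate is centred between the tray walls in the wrist picture (walls at x≈120 and 450 px). Its top is at z 0.0206, so 11.8 mm remain to the floor. I'll go down slowly, watching the force.

Call:
send_rows(
  rows=[
    [-0.9, 0, 0, 2, 0],
    [-0.9, 0, 0, 4, 0],
    [-0.9, 0, 0, 6, 0],
    [-0.9, 0, 0, 8, 0],
    [-0.9, 0, 0, 9, 0],
    [-0.9, 0, 0, 10, 0],
    [-0.9, 0, 0, 10, 0],
  ],
)

```text
clock: 29.05
eef_pos: [0.4906, 0.2987, -0.0192]
tcp_rot: [2.519, -1.878, -0.0]
contact_force: [0.6, 0.7, -3.0]
opening: 0.128
```

Call:
send_rows(
  rows=[
    [-0.9, 0, 0, 0.5, 0],
    [-0.9, 0, 0, 1, 0],
    [-0.9, 0, 0, 1.5, 0],
    [-0.9, 0, 0, 1.5, 0],
  ],
)

```text
clock: 29.55
eef_pos: [0.4906, 0.2988, -0.0207]
tcp_rot: [2.519, -1.878, -0.0]
contact_force: [-0.1, 0.0, -3.6]
opening: 0.128
```

Call:
send_rows(
  rows=[
    [-0.9, 0, 0, 0.4, 0],
    [-0.9, 0, 0, 0.8, 0],
    [-0.9, 0, 0, 0.8, 0],
  ],
)

```text
clock: 29.92
eef_pos: [0.4907, 0.2988, -0.0209]
tcp_rot: [2.519, -1.878, -0.0]
contact_force: [-1.5, -1.4, 2.0]
opening: 0.124
```

Run:
```python
from h import *
snap('wrist','w18');s=arm.sense();print(s['eef_pos'],s['contact_force'],s['opening'])
P=cloud('w18')
for r in [(20,190,212,255),(20,190,312,345)]:
    q=P[r[0]:r[1],r[2]:r[3]].reshape(-1,3);print('cover top z',np.median(q[:,2]).round(4))
q=P[60:95,270:296].reshape(-1,3);print('floor',np.median(q[:,2]).round(4))
```

```text
[ 0.49067352  0.29882618 -0.02094472] [-2.46151606 -1.02336075  3.63560399] 0.12726485501423687
cover top z 0.0088
cover top z 0.0088
floor 0.0048
```

The cover is down: the force changed from −3.6 to about +3 N and the plate's top is at floor + 4 mm. Release gently and withdraw upwards.

Call:
send_rows(
  rows=[
    [-0.8, 0, 0, 0, 0],
    [-0.72, 0, 0, 0, 0],
    [-0.6, 0, 0, 0, 0],
    [-0.4, 0, 0, 0, 0],
    [-0.2, 0, 0, 0, 0],
    [-0.2, 0, 0, 0, 0],
    [-0.2, 0, 0, -8, 0],
    [-0.2, 0, 0, -25, 0],
    [0, 0, 0, -60, 0],
    [0, 0, 0, -110, 0],
    [0, 0, 0, -160, 0],
    [0, 0, 0, -210, 0],
    [0, 0, 0, -250, 0],
    [0, 0, 0, -250, 0],
    [0, 0, 0, -250, 0],
  ],
)

```text
clock: 31.85
eef_pos: [0.4902, 0.2986, 0.229]
tcp_rot: [-2.519, 1.877, -0.0]
contact_force: [0.7, 0.2, 0.2]
opening: 0.501
```

Run:
```python
from h import *
snap('wrist','w19');snap('scene','s19');s=arm.sense();print(s['clock'],s['eef_pos'],s['contact_force'],s['opening'])
P=cloud('w19');d=load('w19')['d'];X,Y,Z=P[...,0],P[...,1],P[...,2]
rect(P,(d>0)&(Z>.036)&(Z<.05)&(abs(X-.49)<.04)&(abs(Y-.3)<.04),'rib')
P=cloud('s19');d=load('s19')['d'];X,Y,Z=P[...,0],P[...,1],P[...,2]
rect(P,(d>0)&(abs(X-.53)<.04)&(abs(Y+.35)<.03)&(Z>.07)&(Z<.12),'ball')
rect(P,(d>0)&(abs(Y-.01)<.045)&(Z>.228)&(Z<.25)&(X>.58)&(X<.66),'bar')
```

```text
31.95 [0.48938193 0.29816399 0.22706439] [0.07684296 0.76664191 0.11218934] 0.5016035481554534
rib 315 ctr [491.6 299.4] size [35.3 10.3] ang 16.86 z 0.0426
ball 83 ctr [ 532.8 -352.9] size [24.6 20.3] ang 49.64 z 0.1001
bar 99 ctr [617.9   4.4] size [42.2 14.8] ang 10.85 z 0.2383
```

View pics/w19.png

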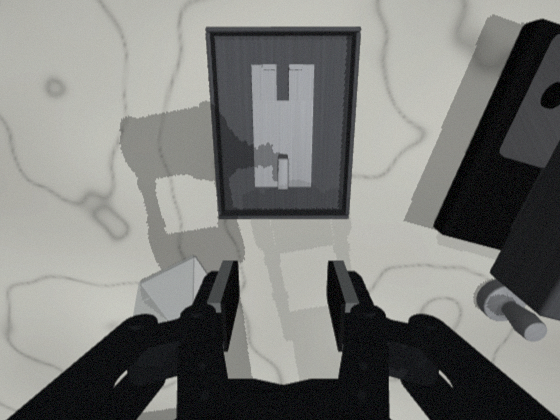

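View pics/s19.png

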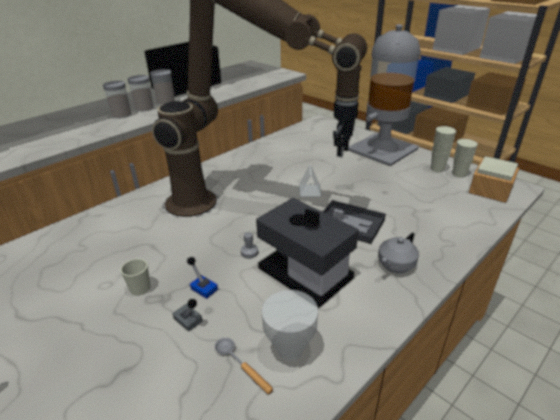

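The cover lies flat and centred in the tray: in the wrist picture it is at (283,125), with the rib top at z 0.0426, which is the floor plus 38 mm. The lever is still off, the knob is still turned, the bystanders are in place and the robot is clear of everything.

```bash
python3 -c "
from plant import sign_off; print(sign_off())"
```

```text
the job is handed in; nothing more can be done
None
```

The job is done and handed in at about 32 s of the 72 s allowed; the hand-in gave no verdict.

- **Switch:** the lever is off. The ball rests about 40 mm beyond the block's centre, which is the stop on the far side.
- **Knob:** I turned it 170° clockwise (about 2.97 rad). The bar stands 7–8 mm higher, and its angle was unchanged at the last look.
- **Cover:** I drew it out with under 2 N of pull and carried it level. It lies flat and centred in the tray; the rib's top is 43 mm above the counter, which is right for lying on the tray floor. Contact with the tray was only a few newtons.
- **Grip:** I closed the fingers only partway on the rib, short of full grip. The grip force itself cannot be read, so I could not check it against the 140 N limit.
- **Other things:** the bystanders and the blue lookalike switch look unmoved in the last picture, and the robot is clear of everything.

**Disagreement with the description:** the finger tips stood about 40 mm behind the reported TCP, as both the scene and wrist views showed. Because of this my first push passed over the lever ball without touching it. I allowed for the offset after that, and the second push worked.

The opening reading was also odd: it read 0.225 on the 14 mm knob bar but about 0.13 on the 12 mm rib. I did not find out why, but both grips held.

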